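# Seat the flat of a focus barrel in a V-block

## Robot

A 6-joint arm with a two-finger parallel gripper is mounted at the origin on the work surface. World frame = base frame: x ahead of the robot, y to its left, z up, the work surface at z = 0. Lengths are in m, angles in rad, forces in N, time in s.
With the tool pointing down it reaches from about 0.375 to 0.9 m from the base axis. Payload 3.1 kg.
Tool frame: the origin (TCP) lies at the very end of the fingers, on their centre line; the grasp point (between the pads) lies 19 mm behind it (tcp_to_grasp is the distance from the TCP to the grasp point, in m); z points along the fingers, y is the direction in which the jaws open and shut (so a half turn about z gives the same grasp; the last joint's range is limited). The gripper opens to 85 mm and grips with 20 to 120 N. Pads are 22 mm wide; open, the fingers measure 114 mm over their backs; the gripper's body (76 mm by 85 mm) begins 54 mm behind the grasp point. The pads swing forward as they close: fully open they stand 13 mm farther back than shut.
Start: joints at [1.083, 0.527, 1.433, -0, 1.181, -0.178], TCP at [0.191, 0.595, 0.231] pointing down, gripper open.
Joint ranges: [-3.08, 3.08], [-0.75, 2.2], [0.22, 2.44], [-1.43, 4.57], [0, 2.65], [-2.85, 2.85]. Speed limits (rad/s): [2.79, 2.79, 3.14, 3.14, 3.14, 3.14].

## Interface

Orientations are given as a unit quaternion [x, y, z, w].
In Python, from station import sense, snapshot, camera_info, sign_off, tcp_to_grasp gives the robot as it stands.
- The arm moves only by the shell command python3 -m inch 'ROWS' [FORCE]. ROWS is JSON, a list of rows, each a list of 3 entries, a list of its own where there are three numbers: the closure, from -1 (fully open) to 1 (shut), so that 0 is half open, then the shift along the tool's x, y, z normalised to -1 to 1, where 1 is 10 cm, then the turn, a rotation vector about the tool's x, y, z normalised to -1 to 1, where 1 is 360 degrees. In form: [[jaw, [dx, dy, dz], [ax, ay, az]], ...]. A call has 1 to 20 rows; each row is the pose to reach, as a shift and turn from the pose commanded when the call began, along the tool's axes at that moment, turning the shorter way round; what a row does not reach only later rows make up. A row lasts 1/10 s, in which the tool goes at most 50 mm and 8.59 degrees, less where a joint would pass 70% of its speed; a pose out of reach is approached as far as the arm can. A call with a number of a shift or a turn outside -1 to 1 is refused whole. A call with a gripper value outside its range is refused whole. The fingers move at their own pace and stop on an object; FORCE is the grip in N (left out, the last holds). Time passes only in rows, so rows that repeat a pose let the fingers close. It gives the time, the measured TCP pose, the force and the opening at its end, in the units of the state.
- sense(): the state, without advancing time (a new reading comes with each control period).
- snapshot(name): name is "scene" or "side" or "wrist"; returns (picture, depth): 480x640x3 uint8, blue, green, red; 480x640 float32, m along the optical axis (not along the pixel's ray), 0 where there is no reading.
- camera_info(name): a dict with "K" (3x3 intrinsics, pixels), "dist" ([k1, k2, p1, p2, k3] as OpenCV has them; the pictures are not rectified), "origin" and "orientation" of the camera in the world. Camera axes: x right, y down, z forward; pixel columns grow to the right and rows downward; lengths in m; the calibration is good to about 2 mm. A picture is of the moment at which its call begins: read the wrist's pose just before it. camera_info takes no time and is no camera call; for the wrist camera it gives the pose at the moment of the call.
- sign_off(): hands the job in, once; it reports no verdict.
The state is a dict: "t": time; "q": joint angles; "qd": joint speeds; "tau": joint torques, N m; "tcp_pos": TCP position; "tool_rot": TCP orientation; "force": force on the tool from outside, world axes, zero at the start; "ft_torque": the same for the moment, N m; "finger_gap": opening from 0.0 (shut) to 1.0 (fully open).
Only numpy, scipy, OpenCV 4.12 (cv2) and the standard library are available. Lean on these libraries where they do the work, as an engineer would, in place of code of your own. Each camera call takes 0.05 s, during which the arm holds its last target.

## Task

Take the aluminium focus barrel out of its black parking rest and lay it lengthwise in the groove of the steel V-block, about centred. Then roll it in the groove, letting go and taking it again by its ends as needed, until its flat drops flush onto one of the two groove walls (either one), and leave it resting there. Do not drop the barrel beside its places, and leave the other things on the bench where they are.

Things in the scene. Friction and masses are not known exactly. Their poses are not given: they have to be found in the camera images.
- barrel: Loose aluminium D-section barrel: cylinder 40 mm diameter, 50 mm long, one flat along its whole length; bore mark on each end; about 160 g. Origin mid-axis; x along its axis, z the flat's outward normal. Starts level in the rest, flat up within 40 degrees. Smooth: slides easily on the groove walls; hold it across the diameter or by its end faces.
- barrel_flat (a point): Middle of the barrel's flat, 15 mm from the axis. The flat is 26 mm wide and 50 mm long, with two small dark screw dimples.
- vblock: Fixed dark steel V-block. Origin on the bench under its middle; x along the groove (level), y across, z up. A 90 x 70 x 10 mm foot carries a block 30 mm long (x), 32 mm wide (y) and 56 mm high with upright sides. A centred barrel overhangs both ends by 10 mm, so its end faces stay free.
- vblock_groove (a point): Middle of the bottom line of the open-ended 90 degree V-groove, 40 mm above the bench; walls rise at 45 degrees to the top edges at y = +-16 mm. Barrel lying on its round: axis 68.3 mm above the bench at y = 0. Flat flush on a wall: axis 64.7 mm high and 3.5 mm towards that wall, the flat's normal 135 degrees from straight up.
- rest: Fixed black plastic rest. Origin on the bench under its middle; x along the barrel lying in it, z up. A 72 x 60 x 6 mm base with two ridges (16 mm high, 8 to 14 mm either side of the middle) carries the barrel, axis 34.3 mm above the bench. End walls 30 mm wide, 42 mm high stand 4 mm from its ends: take it across its diameter; the long sides are open.
- oil_bottle: Bystander: small amber glass bottle with a black cap, 34 mm diameter, 66 mm high. Origin under its middle.
- slide_box: Bystander: closed grey plastic slide box, 50 x 85 x 32 mm. Origin under its middle.
- driver: Bystander: screwdriver, 160 mm long, lying on the bench.
- dish: Bystander: shallow glass dish, 90 mm diameter, 16 mm high. Origin under its middle.
Not all that is in view belongs to the job. What is shaped like the part that bears barrel but green is not meant.

How it is judged:
By the outcome, as a careful person would: the job done as asked, in the order asked, and still so for the second after the job is handed in, with the robot touching nothing.
It also fails if it takes over 59 s, if anything falls off the work surface, if the arm or the gripper's body presses on something with over 40 N, if the wrist force passes 120 N, or if a joint passes its speed limit or range.

## Working session

There is one attempt and no reset: what is moved stays moved. The work goes in short steps, Python scripts to look and compute and a shell command to move; the robot and the scene stay as the last step left them, time stands still between calls to the robot, and variables do not carry over. Pictures are saved under pics/ and viewed, and the job is handed in when it is done.

```bash
ls; mkdir -p pics; cat > h.py <<'E'
import numpy as np, cv2
from station import sense, snapshot, camera_info, tcp_to_grasp
from scipy.spatial.transform import Rotation as R
def ray(ci,uv):
    K=np.array(ci["K"],float);d=np.array(ci["dist"],float)
    p=cv2.undistortPoints(np.array(uv,float).reshape(-1,1,2),K,d).reshape(-1,2)
    return np.c_[p,np.ones(len(p))]
def Rm(ci):
    o=np.array(ci["orientation"],float)
    return o if o.shape==(3,3) else R.from_quat(o).as_matrix()
def plane(ci,uv,z):
    r=ray(ci,uv)@Rm(ci).T;o=np.array(ci["origin"])
    return o+r*((z-o[2])/r[:,2])[:,None]
def pts(ci,uv,depth):
    uv=np.array(uv).reshape(-1,2);d=depth[uv[:,1].astype(int),uv[:,0].astype(int)]
    return np.array(ci["origin"])+(ray(ci,uv)*d[:,None])@Rm(ci).T
def proj(ci,P):
    M=Rm(ci);t=-M.T@np.array(ci["origin"])
    return cv2.projectPoints(np.array(P,float).reshape(-1,1,3),cv2.Rodrigues(M.T)[0],t,np.array(ci["K"],float),np.array(ci["dist"],float))[0].reshape(-1,2)
E
python3 - <<'E'
from h import *
s=sense();print(s["t"],s["tcp_pos"],s["tool_rot"],tcp_to_grasp)
for n in ["scene","side","wrist"]:
    ci=camera_info(n);p,d=snapshot(n);cv2.imwrite(f"pics/{n}0.png",p);np.savez(f"{n}0.npz",p=p,d=d,ci=np.array(ci,dtype=object));print(n,ci)
E
```

```text
pics
0.0 [0.1901757  0.59460576 0.23033345] [ 1.54292675e-01  9.88024593e-01 -1.02405087e-03 -3.52829208e-04] 0.0187
scene {'K': array([[440.88916615,   0.        , 321.02308383],
       [  0.        , 440.88916615, 234.76536098],
       [  0.        ,   0.        ,   1.        ]]), 'dist': array([-0.05710535,  0.        ,  0.        ,  0.        ,  0.        ]), 'origin': array([0.91721324, 0.66240333, 0.68953223]), 'orientation': array([ 0.23080073,  0.87471686, -0.41243335, -0.10723885])}
side {'K': array([[565.33303624,   0.        , 321.68998032],
       [  0.        , 565.33303624, 240.17520579],
       [  0.        ,   0.        ,   1.        ]]), 'dist': array([-0.03137297,  0.        ,  0.        ,  0.        ,  0.        ]), 'origin': array([ 0.10114326, -0.932519  ,  0.9321097 ]), 'orientation': array([ 0.88916523, -0.19931639,  0.09750955, -0.40018753])}
wrist {'K': array([[378.64694702,   0.        , 319.28707652],
       [  0.        , 378.64694702, 244.74746015],
       [  0.        ,   0.        ,   1.        ]]), 'dist': array([-0.06561588,  0.        ,  0.        ,  0.        ,  0.        ]), 'origin': array([0.11721601, 0.61833773, 0.37231518]), 'orientation': array([0.79859042, 0.58205562, 0.08896862, 0.12469637])}
```

View pics/scene0.png

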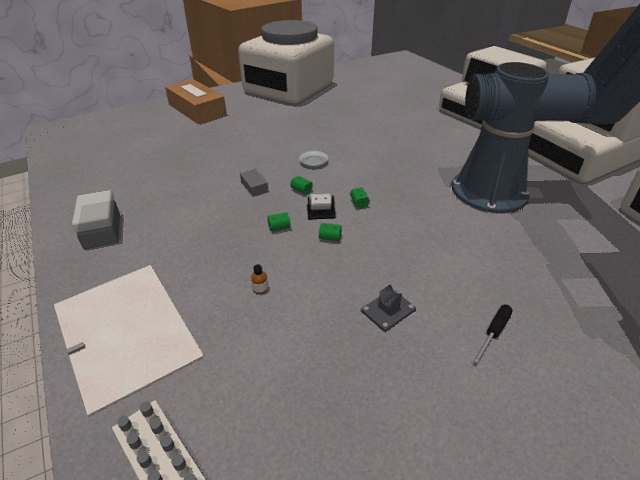

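View pics/side0.png

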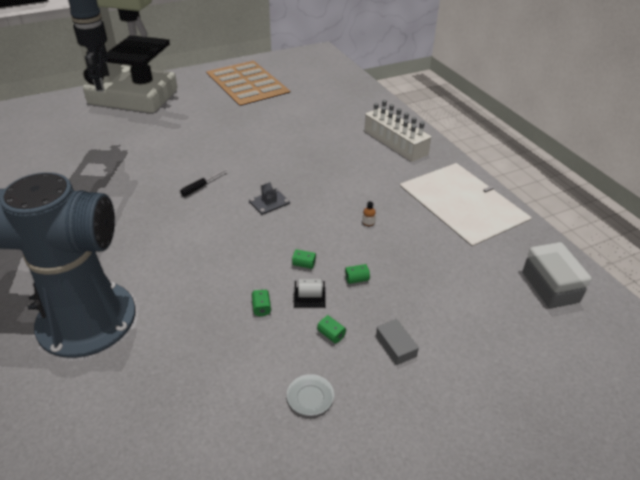

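View pics/wrist0.png

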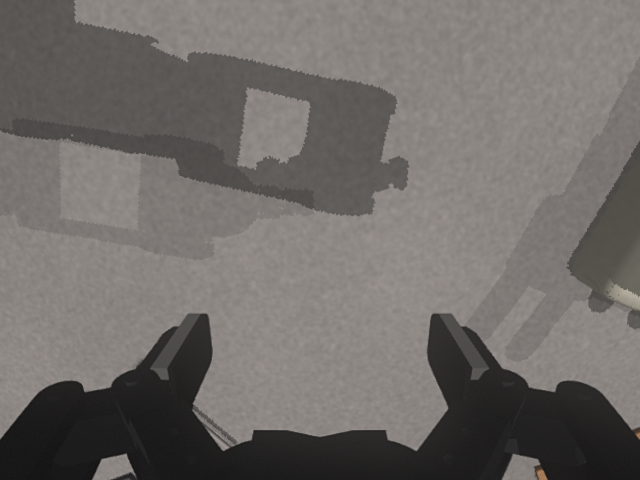

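The scene view shows one bright aluminium barrel in the black rest at (320,203), and at (310,288) in the side view. Four green look-alikes lie at (301,185), (360,198), (279,222) and (330,232); they are not meant. The V-block is at (389,303). Next I'll enlarge and measure.

```bash
python3 - <<'E'
from h import *
a=np.load("scene0.npz",allow_pickle=True);b=np.load("side0.npz",allow_pickle=True)
c1=cv2.resize(a["p"][180:240,270:380],None,fx=4,fy=4,interpolation=cv2.INTER_CUBIC)
c2=cv2.resize(a["p"][275:335,345:455],None,fx=4,fy=4,interpolation=cv2.INTER_CUBIC)
c3=cv2.resize(b["p"][265:325,255:365],None,fx=4,fy=4,interpolation=cv2.INTER_CUBIC)
cv2.imwrite("pics/crop0.png",np.r_[c1,c2])
cv2.imwrite("pics/crop1.png",c3)
for n,z,box in [("scene",a,(290,190,350,222)),("side",b,(290,272,332,308))]:
    p=z["p"];ci=z["ci"].item();hsv=cv2.cvtColor(p,cv2.COLOR_BGR2HSV)
    x0,y0,x1,y1=box
    for nm,m,h in [("barrel",(hsv[...,2]>150)&(hsv[...,1]<60),.045),("black",(hsv[...,2]<45),.003)]:
        mm=np.zeros_like(m);mm[y0:y1,x0:x1]=m[y0:y1,x0:x1]
        ys,xs=np.nonzero(mm);r=cv2.minAreaRect(np.c_[xs,ys].astype(np.float32))
        print(n,nm,len(xs),r);bx=cv2.boxPoints(r)
        print(plane(ci,bx,h).round(4).tolist(), plane(ci,[r[0]],h).round(4))
        d=z["d"];P=pts(ci,np.c_[xs,ys],d);print(P.mean(0).round(4),P.max(0).round(3),P.min(0).round(3))
ci=a["ci"].item()
ys,xs=np.mgrid[280:335,355:420];P=pts(ci,np.c_[xs.ravel(),ys.ravel()],a["d"])
print(P[P[:,2]>.045].round(3)[::4].tolist())
Q=P[(P[:,2]>.006)];print("vb",np.percentile(P[:,2],[5,50,99]),len(Q),Q.mean(0))
for nm,uv in [("bench",[[300,300]]),("bottle",[[258,270]])]: print(nm,pts(ci,uv,a["d"]))
print("approx",plane(ci,[[258,290],[254,182],[314,160],[301,185],[360,198],[279,222],[330,232],[320,203]],.02).round(3))
E
```

```text
scene barrel 167 ((320.5, 198.5), (9.0, 19.0), 90.0)
[[0.4756, -0.1748, 0.045], [0.433, -0.1504, 0.045], [0.4532, -0.1158, 0.045], [0.4948, -0.1395, 0.045]] [[ 0.4643 -0.1449  0.045 ]]
[ 0.4681 -0.1377  0.0521] [0.917 0.662 0.69 ] [ 0.441 -0.168  0.041]
scene black 303 ((320.83917236328125, 207.46185302734375), (22.06812286376953, 27.426227569580078), 87.39744567871094)
[[0.4643, -0.2222, 0.003], [0.3963, -0.1903, 0.003], [0.445, -0.1036, 0.003], [0.5085, -0.1337, 0.003]] [[ 0.4543 -0.161   0.003 ]]
[ 0.4708 -0.1296  0.0139] [0.917 0.662 0.69 ] [ 0.43  -0.187 -0.001]
side barrel 261 ((310.0, 283.5), (11.0, 22.0), 90.0)
[[0.4481, -0.1221, 0.045], [0.4921, -0.1424, 0.045], [0.4777, -0.1726, 0.045], [0.4345, -0.1527, 0.045]] [[ 0.463  -0.1476  0.045 ]]
[ 0.4626 -0.1465  0.0443] [ 0.506 -0.079  0.058] [ 0.436 -0.172 -0.005]
side black 316 ((309.0, 297.0), (18.0, 30.0), 90.0)
[[0.4413, -0.1081, 0.003], [0.503, -0.1367, 0.003], [0.4792, -0.1859, 0.003], [0.4195, -0.1582, 0.003]] [[ 0.4606 -0.1476  0.003 ]]
[ 0.4512 -0.1681  0.0151] [ 0.489 -0.128  0.932] [ 0.101 -0.933 -0.001]
[[0.917, 0.6
[... 783 characters left out ...]
, 0.228, 0.054], [0.495, 0.227, 0.046], [0.514, 0.227, 0.054], [0.504, 0.228, 0.049], [0.518, 0.221, 0.047], [0.516, 0.23, 0.055], [0.503, 0.228, 0.046], [0.522, 0.229, 0.054], [0.513, 0.23, 0.05], [0.524, 0.226, 0.05], [0.517, 0.23, 0.05], [0.521, 0.229, 0.048], [0.521, 0.23, 0.046], [0.917, 0.662, 0.69], [0.917, 0.662, 0.69]]
vb [-0.00176842  0.00108085  0.05424037] 1295 [0.51990147 0.22327401 0.0248412 ]
bench [[ 0.65089817  0.09838593 -0.00074886]]
bottle [[0.71316393 0.03789246 0.06510808]]
approx [[ 0.722  0.048  0.02 ]
 [ 0.569 -0.339  0.02 ]
 [ 0.364 -0.362  0.02 ]
 [ 0.462 -0.26   0.02 ]
 [ 0.355 -0.126  0.02 ]
 [ 0.586 -0.139  0.02 ]
 [ 0.496 -0.043  0.02 ]
 [ 0.458 -0.159  0.02 ]]
```

```bash
ls pics
```

```text
crop0.png
crop1.png
scene0.png
side0.png
wrist0.png
```

View pics/crop0.png

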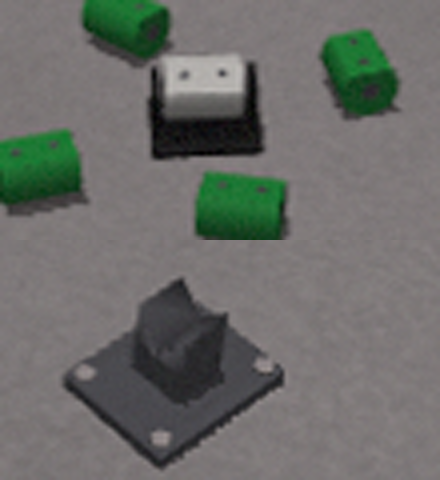

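View pics/crop1.png

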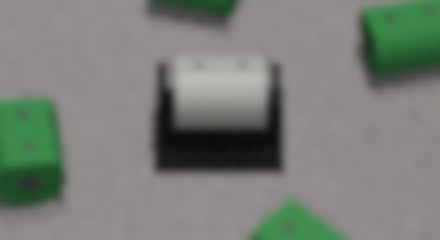

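The crop confirms it: the white/aluminium barrel with two dimples on an upward flat sits in the black rest, and all the green ones lie on the bench. Now I'll work out wrist-camera viewpoints over the V-block and the rest.

```bash
cat >> h.py <<'E'
def Y(jaw_deg,tilt_deg=0):
    "tool down, y axis at azimuth jaw_deg, then rotated about tool y by tilt"
    a=np.radians(jaw_deg);y=np.array([np.cos(a),np.sin(a),0]);z=np.array([0,0,-1.]);x=np.cross(y,z)
    return R.from_matrix(np.c_[x,y,z])*R.from_euler('y',tilt_deg,degrees=True)
def delta(p0,R0,p1,R1):
    return (R0.inv().apply(np.array(p1)-p0)/.1).round(3),((R0.inv()*R1).as_rotvec()/(2*np.pi)).round(4)
E
python3 - <<'E'
from h import *
s=sense();p=np.array(s["tcp_pos"]);R0=R.from_quat(s["tool_rot"])
ci=camera_info("wrist");M=R0.as_matrix()
print("jaw az",np.degrees(np.arctan2(M[1,1],M[0,1])),"axes",M.round(3).tolist())
print("cam off tool",M.T@(np.array(ci["origin"])-p),"cam z in tool",M.T@Rm(ci)[:,2])
# hit of centre ray (320,200) on z=.05 relative to tcp in tool
h=plane(ci,[[320,200]],.05)[0];o=M.T@(h-p);print("look off",o)
for t in ([.51,.213,.05],[.463,-.147,.045]):
    R1=Y(72);q=np.array(t)-R1.apply(o);q[2]=.23;print(t,q,delta(p,R0,q,R1))
E
```

```text
jaw az 72.25120992356256 axes [[-0.952, 0.305, -0.001], [0.305, 0.952, -0.002], [0.0, -0.002, -1.0]]
cam off tool [ 7.67945858e-02  2.68464003e-05 -1.41859612e-01] cam z in tool [-0.30303284 -0.00159662  0.95297878]
look off [1.47411000e-02 1.75524757e-04 1.80557996e-01]
[0.51, 0.213, 0.05] [0.52396538 0.20827782 0.23      ] (array([-4.356, -2.663,  0.009]), array([-0.0003, -0.    ,  0.0007]))
[0.463, -0.147, 0.045] [ 0.47696538 -0.15172218  0.23      ] (array([-5.006, -6.235,  0.015]), array([-0.0003, -0.    ,  0.0007]))
```

```bash
for i in 1; do :; done
python3 -m inch '[[-1,[-0.45,-0.27,0],[0,0,0]],[-1,[-0.9,-0.54,0],[0,0,0]],[-1,[-0.98,-0.6,0],[0,0,0]]]'
python3 -m inch '[[-1,[-0.45,-0.27,0],[0,0,0]],[-1,[-0.9,-0.54,0],[0,0,0]],[-1,[-0.98,-0.6,0],[0,0,0]]]'
python3 -m inch '[[-1,[-0.45,-0.27,0],[0,0,0]],[-1,[-0.9,-0.54,0],[0,0,0]],[-1,[-0.98,-0.6,0],[0,0,0]]]'
python3 -m inch '[[-1,[-0.45,-0.27,0],[0,0,0]],[-1,[-0.9,-0.54,0],[0,0,0]],[-1,[-0.98,-0.6,0],[0,0,0]]]'
python3 -m inch '[[-1,[-0.44,-0.26,0],[0,0,0]],[-1,[-0.44,-0.26,0],[0,0,0]],[-1,[-0.44,-0.26,0],[0,0,0]]]'
python3 - <<'E'
from h import *
ci=camera_info("wrist");p,d=snapshot("wrist");cv2.imwrite("pics/wv.png",p);np.savez("wv.npz",p=p,d=d,ci=np.array(ci,dtype=object))
E
```

```text
t: 0.45
tcp_pos: [0.2675, 0.5051, 0.2308]
tool_rot: [0.156, 0.988, -0.001, 0.0]
force: [0.0, 0.3, -0.0]
finger_gap: 1.002
t: 0.75
tcp_pos: [0.343, 0.4186, 0.2312]
tool_rot: [0.156, 0.988, -0.0, 0.0]
force: [0.5, 0.7, -0.7]
finger_gap: 0.998
t: 1.05
tcp_pos: [0.4184, 0.3321, 0.2314]
tool_rot: [0.156, 0.988, 0.0, 0.001]
force: [-0.5, 0.3, -0.6]
finger_gap: 0.998
t: 1.35
tcp_pos: [0.4937, 0.2451, 0.2314]
tool_rot: [0.156, 0.988, 0.0, 0.001]
force: [0.1, 0.1, -0.2]
finger_gap: 0.999
t: 1.65
tcp_pos: [0.5246, 0.2091, 0.231]
tool_rot: [0.155, 0.988, 0.0, -0.001]
force: [-1.6, 0.4, 1.0]
finger_gap: 0.998
```

View pics/wv.png

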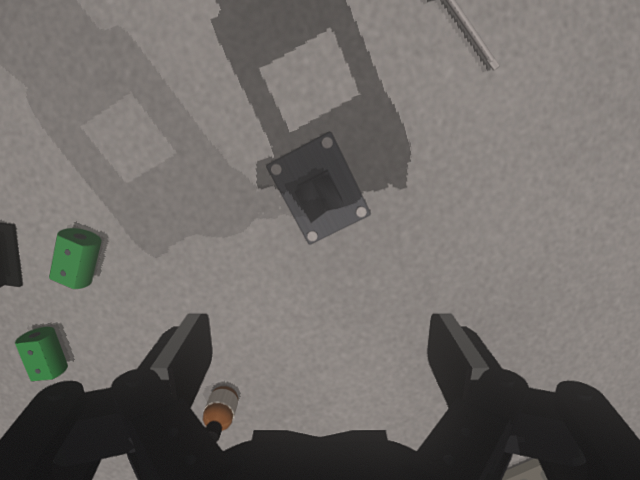

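The V-block foot shows four screws at (327,143), (276,169), (361,212) and (312,237). The long axis runs from upper left to lower right.

```bash
python3 - <<'E'
from h import *
a=np.load("wv.npz",allow_pickle=True);ci=a["ci"].item();p=a["p"]
cv2.imwrite("pics/wvc.png",cv2.resize(p[120:255,250:385],None,fx=4,fy=4,interpolation=cv2.INTER_CUBIC))
g=p.max(2).astype(int);uv=[]
for u,v in [(327,143),(276,169),(361,212),(312,237)]:
    w=g[v-8:v+9,u-8:u+9].astype(float);w=np.clip(w-np.percentile(w,75),0,None)
    yy,xx=np.mgrid[-8:9,-8:9];w[(xx**2+yy**2)>36]=0;uv.append([u+(w*xx).sum()/w.sum(),v+(w*yy).sum()/w.sum()])
P=plane(ci,uv,.0105);print(np.round(uv,1).tolist());print(P.round(4),P.mean(0))
L=P[2]-P[0]+P[3]-P[1];print("len",np.linalg.norm(L)/2,"groove az",np.degrees(np.arctan2(L[1],L[0])));S=P[1]-P[0];print(np.linalg.norm(S),np.degrees(np.arctan2(S[1],S[0])))
d=a["d"];ys,xs=np.mgrid[140:240,270:370];uv=np.c_[xs.ravel(),ys.ravel()];Q=pts(ci,uv,d);ok=d[uv[:,1],uv[:,0]]>0;Q=Q[ok]
T=Q[Q[:,2]>.036];print(len(T),T[:,:2].mean(0),T[:,2].max())
r=cv2.minAreaRect(T[:,:2].astype(np.float32)*1000);print(r)
F=Q[(Q[:,2]>.006)&(Q[:,2]<.014)];print("foot",cv2.minAreaRect(F[:,:2].astype(np.float32)*1000))
E
```

```text
[[326.9, 141.8], [275.9, 168.9], [361.0, 211.6], [311.9, 235.8]]
[[0.4675 0.2346 0.0105]
 [0.4763 0.1811 0.0105]
 [0.5409 0.2462 0.0105]
 [0.5495 0.1928 0.0105]] [0.5085775  0.21369411 0.0105    ]
len 0.07419953160523549 groove az 9.04964302922809
0.05425460664416748 -80.64360411332352
1374 [0.50801912 0.21341206] 0.05663617268490856
((508.7288818359375, 213.7130584716797), (30.475547790527344, 32.149784088134766), 9.434388160705566)
foot ((508.9857177734375, 213.75680541992188), (89.83600616455078, 70.12464904785156), 9.219093322753906)
```

View pics/wvc.png

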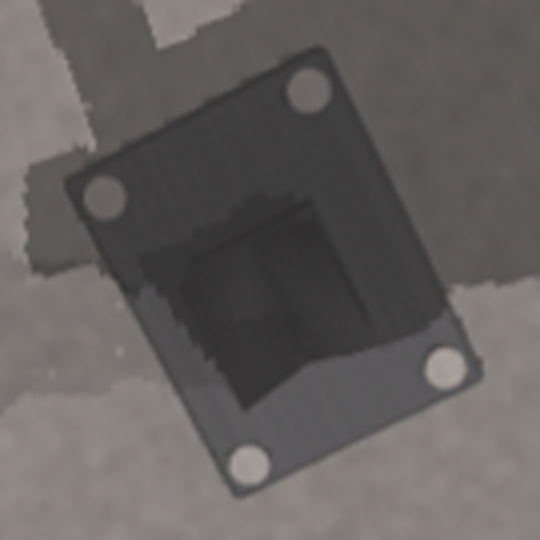

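V-block is well fixed: (0.5087, 0.2137), groove azimuth 9.2°, and the sizes agree. On to the rest.

```bash

python3 -m inch '[[-1,[-0.08,-0.45,0],[0,0,0]],[-1,[-0.16,-0.9,0],[0,0,0]]]' | head -1
python3 -m inch '[[-1,[-0.08,-0.45,0],[0,0,0]],[-1,[-0.16,-0.9,0],[0,0,0]]]' | head -1
python3 -m inch '[[-1,[-0.08,-0.45,0],[0,0,0]],[-1,[-0.16,-0.9,0],[0,0,0]]]' | head -1
python3 -m inch '[[-1,[-0.08,-0.45,0],[0,0,0]],[-1,[-0.16,-0.9,0],[0,0,0]],[-1,[-0.16,-0.9,0],[0,0,0]],[-1,[-0.16,-0.9,0],[0,0,0]]]'
python3 - <<'E'
from h import *
ci=camera_info("wrist");p,d=snapshot("wrist");cv2.imwrite("pics/wr.png",p);np.savez("wr.npz",p=p,d=d,ci=np.array(ci,dtype=object))
cv2.imwrite("pics/wrc.png",cv2.resize(p[120:270,240:390],None,fx=4,fy=4,interpolation=cv2.INTER_CUBIC))
E
```

```text
t: 1.9
t: 2.1
t: 2.3
t: 2.7
tcp_pos: [0.4755, -0.1524, 0.2312]
tool_rot: [0.155, 0.988, 0.001, -0.0]
force: [-0.1, -0.5, 0.0]
finger_gap: 0.994
```

View pics/wr.png

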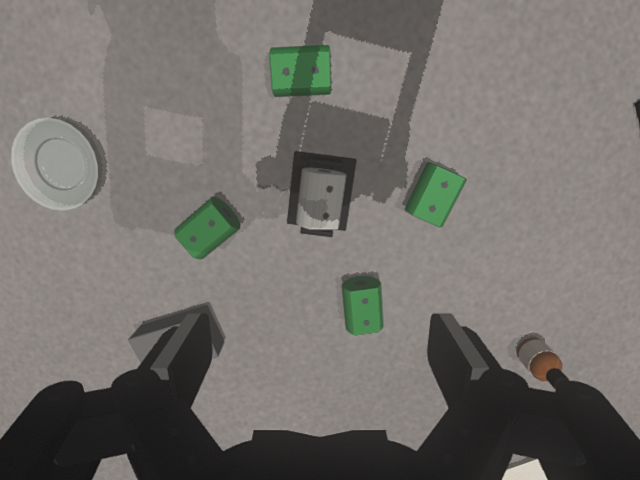

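View pics/wrc.png

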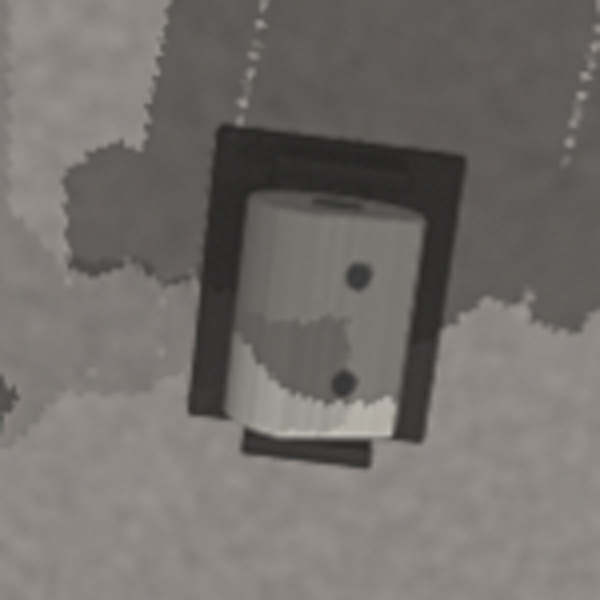

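The wrist picture shows the barrel in the rest at about (322,198). The dimples are at (329.5,189) and (326,216), so the flat is tilted towards image right. I'll measure the centre, axis and flat tilt.

```bash
python3 - <<'E'
from h import *
a=np.load("wr.npz",allow_pickle=True);ci=a["ci"].item();p=a["p"];d=a["d"]
c=np.array([[218,126],[466,157],[422,443],[190,413]])/4+[240,120]
P=plane(ci,c,.006);print("rest",P.round(4).tolist(),P.mean(0).round(4))
for i in range(4):
    e=P[(i+1)%4]-P[i];print(np.linalg.norm(e).round(4),np.degrees(np.arctan2(e[1],e[0])).round(1))
ys,xs=np.mgrid[150:245,280:365];uv=np.c_[xs.ravel(),ys.ravel()];Q=pts(ci,uv,d);ok=(d[uv[:,1],uv[:,0]]>0)
col=p[uv[:,1],uv[:,0]].max(1)
B=Q[ok&(Q[:,2]>.03)&(Q[:,2]<.06)&(col>75)];print(len(B),cv2.minAreaRect(B[:,:2].astype(np.float32)*1000),B[:,2].max())
rz=Q[ok&(Q[:,2]>.03)&(col<=60)];print("dark high",len(rz),cv2.minAreaRect(rz[:,:2].astype(np.float32)*1000) if len(rz)>3 else 0)
dm=pts(ci,[[329,189],[326,216]],d);print("dimples",dm.round(4))
ax=np.radians(-23);
for it in range(1):
    e=P[3]-P[0]+P[2]-P[1];az=np.arctan2(e[1],e[0]);print("az",np.degrees(az))
    u=np.array([np.cos(az),np.sin(az)]);n=np.array([-u[1],u[0]]);c0=P.mean(0)[:2]
    t=(B[:,:2]-c0)@u;w=(B[:,:2]-c0)@n;z=B[:,2]
    print("axial",np.percentile(t,[1,99])*1e3)
    for lo in range(-24,25,4):
        m=(w*1e3>=lo)&(w*1e3<lo+4)
        if m.sum()>5: print(lo+2,m.sum(),(np.median(z[m])*1e3).round(1))
E
```

```text
rest [[0.4178, -0.1587, 0.006], [0.4427, -0.1048, 0.006], [0.5072, -0.1352, 0.006], [0.4819, -0.1881, 0.006]] [ 0.4624 -0.1467  0.006 ]
0.0594 65.1
0.0713 -25.2
0.0587 -115.5
0.0706 155.3
2510 ((466.53448486328125, -149.21319580078125), (39.71516418457031, 58.20967102050781), 64.41928100585938) 0.0537977266172886
dark high 342 ((461.9064025878906, -147.29246520996094), (29.73931312561035, 66.7344970703125), 64.58753204345703)
dimples [[ 0.4551 -0.1373  0.048 ]
 [ 0.4774 -0.147   0.0465]]
az -24.942433946898856
axial [-24.07499485  26.07130444]
-22 14 37.6
-18 244 43.1
-14 276 48.0
-10 278 50.9
-6 279 51.8
-2 265 50.2
2 257 48.6
6 218 46.7
10 258 45.0
14 255 43.1
18 166 41.4
```

Rest centre (0.4622, −0.147), axis azimuth −25°. The base (71×59 mm), end-wall span and height profile all match the description. The flat is tilted about 24° towards azimuth 65°. Computing the approach.

```bash
python3 - <<'E'
from h import *
s=sense();p=np.array(s["tcp_pos"]);R0=R.from_quat(s["tool_rot"]);print(p)
R1=Y(65)
for z in (.09,.0165): print(z,delta(p,R0,[.4622,-.147,z],R1))
E
```

```text
[ 0.47540365 -0.15147694  0.23113884]
0.09 (array([1.370e-01, 1.000e-03, 1.412e+00]), array([ 0.0002, -0.0002,  0.0203]))
0.0165 (array([ 0.136, -0.   ,  2.147]), array([ 0.0002, -0.0002,  0.0203]))
```

```bash

python3 -m inch '[[-1,[0.136,0,0.45],[0,0,0.0203]],[-1,[0.136,0,0.9],[0,0,0.0203]],[-1,[0.136,0,0.95],[0,0,0.0203]],[-1,[0.136,0,0.95],[0,0,0.0203]],[-1,[0.136,0,0.95],[0,0,0.0203]]]'
python3 - <<'E'
from h import *
s=sense();p=np.array(s["tcp_pos"]);R0=R.from_quat(s["tool_rot"]);print(p)
R1=Y(65)
for z in (.0165,): print(z,delta(p,R0,[.4622,-.147,z],R1))
ci=camera_info("wrist");p,d=snapshot("wrist");cv2.imwrite("pics/wr2.png",p)
# expected: barrel centre + jaw direction
n=np.array([np.cos(np.radians(65)),np.sin(np.radians(65)),0]);u=np.array([n[1],-n[0],0]);c=np.array([.4622,-.147,.0343])
print(proj(ci,[c+25*u*1e-3,c-25*u*1e-3,c+20*n*1e-3,c-20*n*1e-3]).round(0))
E
```

```text
t: 3.25
tcp_pos: [0.4645, -0.1489, 0.1379]
tool_rot: [0.216, 0.976, -0.0, 0.002]
force: [0.7, 0.2, 0.9]
finger_gap: 1.001
[ 0.46447274 -0.14893939  0.13785891]
0.0165 (array([0.033, 0.008, 1.213]), array([-0.    ,  0.0005,  0.0001]))
[[321. 273.]
 [321. 202.]
 [350. 238.]
 [291. 238.]]
```

View pics/wr2.png

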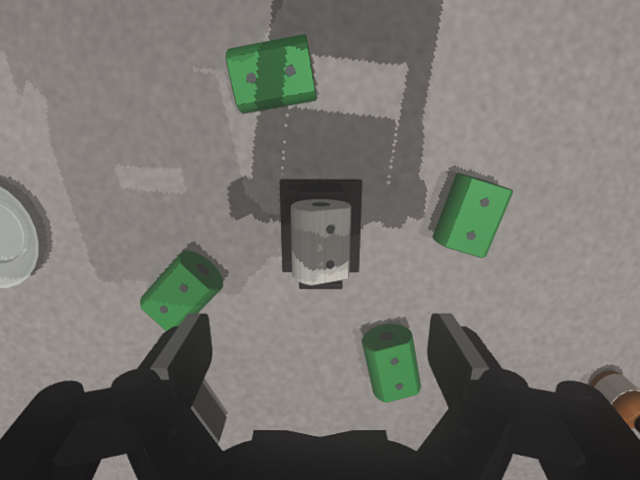

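Barrel is centred and aligned with the jaws (edges at 291 and 351, as predicted). Descending.

```bash

python3 -m inch '[[-1,[0,0,0.4],[0,0,0]],[-1,[0,0,0.8],[0,0,0]],[-1,[0,0,0.8],[0,0,0]],[-1,[0,0,0.8],[0,0,0]],[-1,[0,0,0.8],[0,0,0]]]'
python3 - <<'E'
from h import *
s=sense();p=np.array(s["tcp_pos"]);R0=R.from_quat(s["tool_rot"]);print(p)
print(delta(p,R0,[.4622,-.147,.0165],Y(65)))
E
```

```text
t: 3.8
tcp_pos: [0.4646, -0.1501, 0.0587]
tool_rot: [0.217, 0.976, -0.001, 0.002]
force: [0.2, -0.2, -0.1]
finger_gap: 1.001
[ 0.46457967 -0.15014446  0.05870182]
(array([0.037, 0.019, 0.422]), array([-0.0001,  0.0008, -0.0001]))
```

```bash

python3 -m inch '[[-1,[0.035,0.019,0.1],[0,0.0008,0]],[-1,[0.037,0.019,0.3],[0,0.0008,0]],[-1,[0.037,0.019,0.42],[0,0.0008,0]],[-1,[0.037,0.019,0.42],[0,0.0008,0]],[-1,[0.037,0.019,0.42],[0,0.0008,0]]]'
python3 - <<'E'
from h import *
s=sense();p=np.array(s["tcp_pos"]);R0=R.from_quat(s["tool_rot"]);print(p)
print(delta(p,R0,[.4622,-.147,.0165],Y(65)))
E
```

```text
t: 4.3
tcp_pos: [0.4604, -0.146, 0.0145]
tool_rot: [0.217, 0.976, 0.001, -0.002]
force: [0.4, 0.0, 0.2]
finger_gap: 1.0
[ 0.46040174 -0.1459684   0.01453565]
(array([-0.021, -0.002, -0.02 ]), array([-0.    , -0.0008, -0.0002]))
```

```bash

python3 -m inch '[[-1,[-0.02,0,-0.02],[0,-0.0008,0]],[0,[-0.02,0,-0.02],[0,-0.0008,0]],[1,[-0.02,0,-0.02],[0,-0.0008,0]],[1,[-0.02,0,-0.02],[0,-0.0008,0]],[1,[-0.02,0,-0.02],[0,-0.0008,0]],[1,[-0.02,0,-0.02],[0,-0.0008,0]],[1,[-0.02,0,-0.02],[0,-0.0008,0]],[1,[-0.02,0,-0.02],[0,-0.0008,0]]]' 40
python3 -m inch '[[1,[0,0,0],[0,0,0]],[1,[0,0,0],[0,0,0]],[1,[0,0,0],[0,0,0]]]'
```

```text
t: 5.1
tcp_pos: [0.4623, -0.1469, 0.0166]
tool_rot: [0.217, 0.976, -0.0, 0.0]
force: [0.5, 0.5, 5.2]
finger_gap: 0.454
t: 5.4
tcp_pos: [0.4623, -0.1469, 0.0166]
tool_rot: [0.217, 0.976, -0.0, 0.0]
force: [0.0, 0.1, 5.4]
finger_gap: 0.457
```

Gripped (opening about 39 mm). Lifting straight up.

```bash

python3 -m inch '[[1,[0,0,-0.1],[0,0,0]],[1,[0,0,-0.3],[0,0,0]],[1,[0,0,-0.6],[0,0,0]],[1,[0,0,-0.98],[0,0,0]],[1,[0,0,-0.98],[0,0,0]]]'
python3 - <<'E'
from h import *
s=sense();p=np.array(s["tcp_pos"]);R0=R.from_quat(s["tool_rot"]);print(p,s["force"])
d=delta(p,R0,[.5087,.2137,.15],Y(99.2));print(d)
pp,_=snapshot("wrist");cv2.imwrite("pics/lift.png",pp)
pp,_=snapshot("side");cv2.imwrite("pics/lifts.png",cv2.resize(pp[200:350,220:420],None,fx=4,fy=4))
E
```

```text
t: 5.9
tcp_pos: [0.4646, -0.148, 0.1182]
tool_rot: [0.217, 0.976, -0.001, 0.004]
force: [0.8, -0.4, -1.5]
finger_gap: 0.454
[ 0.46462107 -0.1480404   0.11823177] [ 0.79239185 -0.35468424 -1.49565956]
(array([ 1.129,  3.464, -0.33 ]), array([-0.0005,  0.0013, -0.0951]))
```

View pics/lift.png

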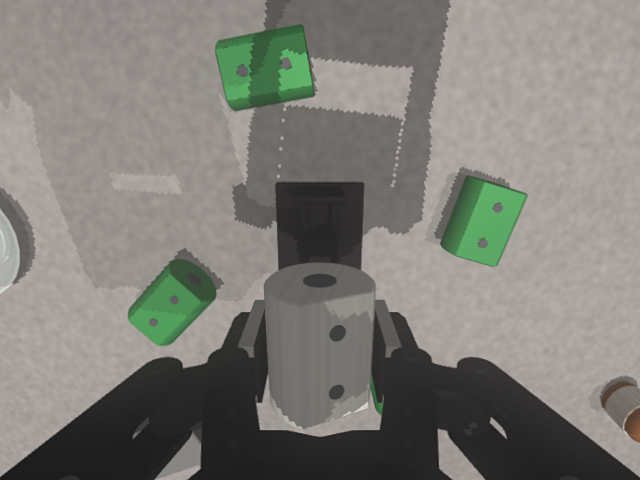

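View pics/lifts.png

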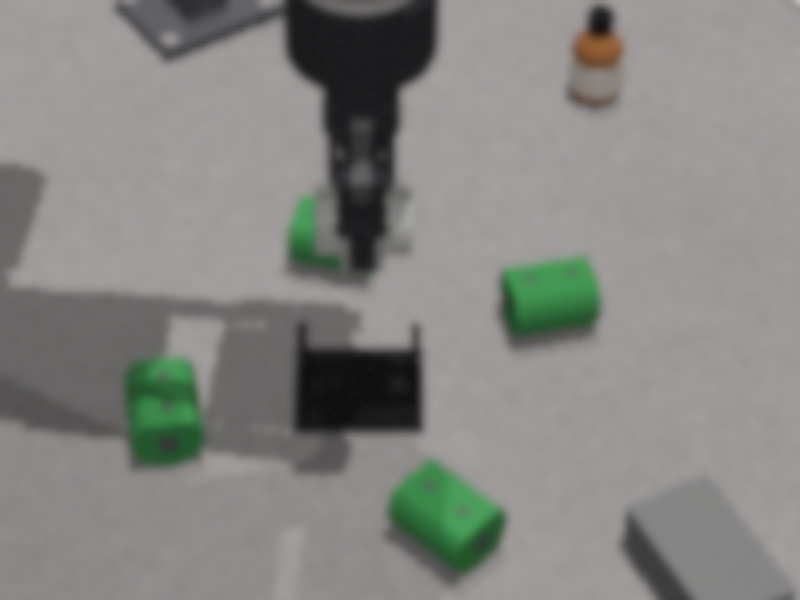

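The wrist view shows the rest empty and the barrel firmly held, level and with its dimples to the right. Carrying it to the V-block, turning −34° about tool z on the way.

```bash

python3 -m inch '[[1,[0.1,0.3,-0.2],[0,0.0005,-0.023]],[1,[0.2,0.6,-0.33],[0,0.001,-0.046]],[1,[0.3,0.95,-0.33],[0,0.0013,-0.07]],[1,[0.3,0.95,-0.33],[0,0.0013,-0.0951]],[1,[0.3,0.95,-0.33],[0,0.0013,-0.0951]]]'
python3 - <<'E'
from h import *
s=sense();p=np.array(s["tcp_pos"]);R0=R.from_quat(s["tool_rot"]);print(p)
d=delta(p,R0,[.5087,.2137,.15],Y(99.2));print(d)
E
```

```text
t: 6.5
tcp_pos: [0.474, -0.0466, 0.1459]
tool_rot: [-0.081, 0.997, 0.002, -0.006]
force: [0.3, -0.1, -1.9]
finger_gap: 0.451
[ 0.47402455 -0.04659302  0.14591745]
(array([-0.763,  2.513, -0.039]), array([ 0.0006, -0.0017,  0.0003]))
```

```bash

python3 -m inch '[[1,[-0.12,0.42,-0.04],[0,-0.0015,0]],[1,[-0.25,0.84,-0.04],[0,-0.0015,0]]]'|head -2
python3 -m inch '[[1,[-0.12,0.42,0],[0,0,0]],[1,[-0.25,0.84,0],[0,0,0]]]'|head -2
python3 -m inch '[[1,[-0.12,0.42,0],[0,0,0]],[1,[-0.25,0.83,0],[0,0,0]],[1,[-0.25,0.83,0],[0,0,0]],[1,[-0.25,0.83,0],[0,0,0]],[1,[-0.25,0.83,0],[0,0,0]]]'
python3 - <<'E'
from h import *
s=sense();p=np.array(s["tcp_pos"]);R0=R.from_quat(s["tool_rot"]);print(p,s["t"])
print(delta(p,R0,[.5087,.2137,.075],Y(99.2)))
ci=camera_info("wrist");p,d=snapshot("wrist");cv2.imwrite("pics/overv.png",p)
print(proj(ci,[[.5087,.2137,.04]]))
E
```

```text
t: 6.7
tcp_pos: [0.4862, 0.0383, 0.1503]
t: 6.9
tcp_pos: [0.4972, 0.1264, 0.1503]
t: 7.4
tcp_pos: [0.5086, 0.2103, 0.1508]
tool_rot: [-0.079, 0.997, 0.001, -0.001]
force: [-0.6, -0.5, -1.4]
finger_gap: 0.455
[0.50855448 0.21028231 0.15075376] 7.4
(array([-0.008,  0.032,  0.758]), array([ 0.0003, -0.0002, -0.0005]))
[[324.84842325 241.27075972]]
```

View pics/overv.png

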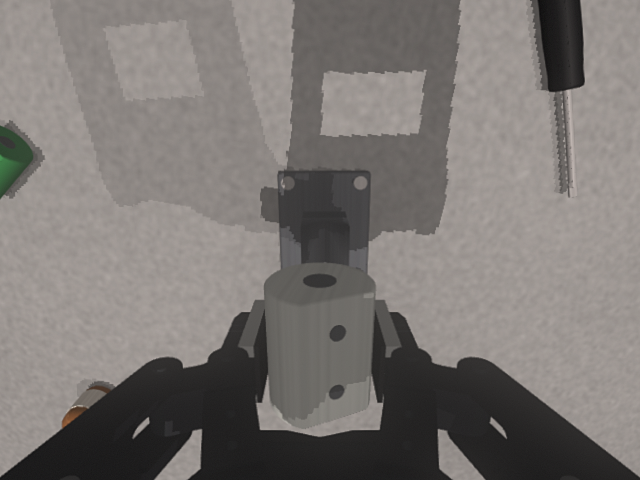

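Aligned over the groove (foot sits square behind the barrel). The driver is at right, well clear. Lowering.

```bash

python3 -m inch '[[1,[-0.008,0.032,0.3],[0,0,-0.0005]],[1,[-0.008,0.032,0.6],[0,0,-0.0005]],[1,[-0.008,0.032,0.85],[0,0,-0.0005]],[1,[-0.008,0.032,0.9],[0,0,-0.0005]],[1,[-0.008,0.032,0.9],[0,0,-0.0005]],[1,[-0.008,0.032,0.9],[0,0,-0.0005]]]'
python3 - <<'E'
from h import *
s=sense();p=np.array(s["tcp_pos"]);R0=R.from_quat(s["tool_rot"]);print(p,s["t"])
print(delta(p,R0,[.5087,.2137,.0506],Y(99.2)))
E
```

```text
t: 8.05
tcp_pos: [0.5106, 0.2147, 0.0627]
tool_rot: [-0.081, 0.997, 0.001, 0.002]
force: [0.0, -0.4, -1.0]
finger_gap: 0.456
[0.51058084 0.21469256 0.0627413 ] 8.05
(array([ 0.021, -0.007,  0.121]), array([0.0004, 0.0005, 0.0002]))
```

```bash

python3 -m inch '[[1,[0.02,-0.007,0.05],[0,0.0005,0]],[1,[0.02,-0.007,0.09],[0,0.0005,0]],[1,[0.02,-0.007,0.11],[0,0.0005,0]],[1,[0.02,-0.007,0.12],[0,0.0005,0]],[1,[0.02,-0.007,0.12],[0,0.0005,0]],[1,[0.02,-0.007,0.12],[0,0.0005,0]]]'
python3 - <<'E'
from h import *
s=sense();p=np.array(s["tcp_pos"]);R0=R.from_quat(s["tool_rot"]);print(p,s["t"],s["force"])
print(delta(p,R0,[.5087,.2137,.0506],Y(99.2)))
E
```

```text
t: 8.65
tcp_pos: [0.508, 0.2141, 0.0507]
tool_rot: [-0.082, 0.997, 0.001, -0.001]
force: [-1.6, -2.7, 5.1]
finger_gap: 0.455
[0.50795568 0.2140793  0.05074851] 8.65 [-1.56820684 -2.65479712  5.06163351]
(array([-0.007, -0.005,  0.001]), array([ 0.0003, -0.0001,  0.0005]))
```

Contact felt (about 6 N) at the expected height. Releasing.

```bash

python3 -m inch '[[0,[0,0,0],[0,0,0]],[-0.2,[0,0,0],[0,0,0]],[-0.4,[0,0,0],[0,0,0]],[-0.6,[0,0,0],[0,0,0]],[-0.6,[0,0,0],[0,0,0]]]'
python3 -m inch '[[-0.6,[0,0,-0.2],[0,0,0]],[-0.8,[0,0,-0.6],[0,0,0]],[-1,[0,0,-1],[0,0,0]],[-1,[0,0,-1],[0,0,0]],[-1,[0,0,-1],[0,0,0]],[-1,[0,0,-1],[0,0,0]]]'
python3 - <<'E'
from h import *
for n in ["wrist","scene"]:
    ci=camera_info(n);p,d=snapshot(n);cv2.imwrite(f"pics/plc_{n}.png",p if n=="wrist" else cv2.resize(p[240:360,310:470],None,fx=4,fy=4));np.savez(f"plc_{n}.npz",p=p,d=d,ci=np.array(ci,dtype=object))
E
```

```text
t: 9.15
tcp_pos: [0.5078, 0.2143, 0.0497]
tool_rot: [-0.082, 0.997, 0.001, -0.001]
force: [0.3, 0.0, 0.1]
finger_gap: 0.799
t: 9.75
tcp_pos: [0.507, 0.2138, 0.1488]
tool_rot: [-0.082, 0.997, 0.001, -0.002]
force: [1.1, 0.0, -0.2]
finger_gap: 0.998
```

View pics/plc_wrist.png

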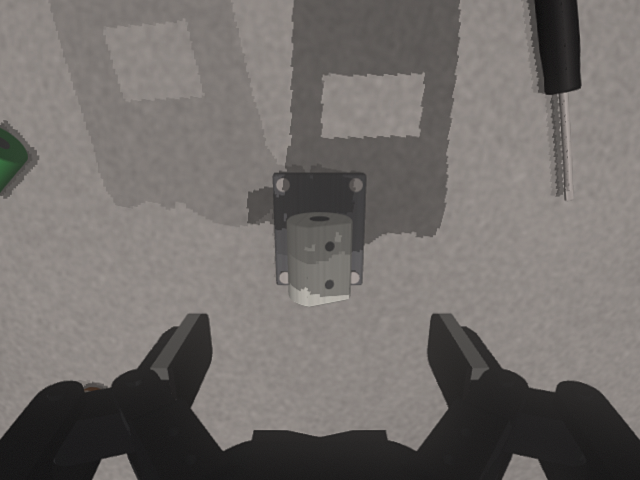

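View pics/plc_scene.png

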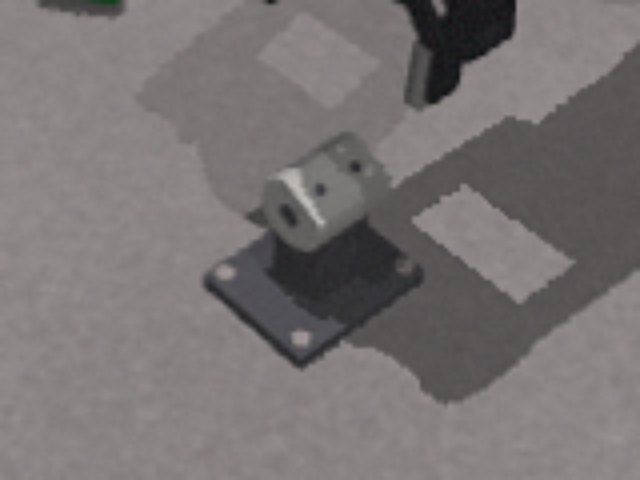

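The barrel lies in the groove at wrist (320,260), with the dimples at (330,246) and (329,284). The flat leans towards the +y wall. Measuring position and tilt from depth.

```bash
cat >> h.py <<'E'
C=np.array([.5087,.2137]);AZ=np.radians(9.2);U=np.array([np.cos(AZ),np.sin(AZ)]);N=np.array([-U[1],U[0]])
def meas(f,zmin=.058,zmax=.1):
    a=np.load(f,allow_pickle=True);ci=a["ci"].item();d=a["d"]
    c=proj(ci,[[*C,.07]])[0].astype(int);w=70
    ys,xs=np.mgrid[max(c[1]-w,0):c[1]+w,c[0]-w:c[0]+w];uv=np.c_[xs.ravel(),ys.ravel()];Q=pts(ci,uv,d)
    t=(Q[:,:2]-C)@U;n=(Q[:,:2]-C)@N;z=Q[:,2]
    m=(d[uv[:,1],uv[:,0]]>0)&(z>zmin)&(z<zmax)&(abs(t)<.04)&(abs(n)<.03)
    t,n,z=t[m]*1e3,n[m]*1e3,z[m]*1e3
    print(f,m.sum(),"axial",np.percentile(t,[1,99]).round(1),"n",np.percentile(n,[1,99]).round(1),"zmax",z.max().round(1))
    q=abs(t)<18;return t[q],n[q],z[q],[[l+1.5,int(((n[q]>=l)&(n[q]<l+3)).sum()),float(np.median(z[q][(n[q]>=l)&(n[q]<l+3)]).round(1))] for l in range(-24,24,3) if ((n[q]>=l)&(n[q]<l+3)).sum()>3]
E
python3 - <<'E'
from h import *
for f in ["plc_wrist.npz","plc_scene.npz"]: print(meas(f)[3])
s=sense();p=np.array(s["tcp_pos"]);R0=R.from_quat(s["tool_rot"]);print(p,s["t"],s["q"])
print(delta(p,R0,[.5087,.2137,.15],Y(9.2)))
E
```

```text
plc_wrist.npz 5570 axial [-24.9  24.4] n [-19.3  18.9] zmax 87.8
[[-19.5, 137, 74.3], [-16.5, 247, 78.9], [-13.5, 278, 82.2], [-10.5, 292, 84.5], [-7.5, 311, 86.0], [-4.5, 292, 85.4], [-1.5, 289, 84.3], [1.5, 284, 83.0], [4.5, 290, 81.8], [7.5, 294, 80.5], [10.5, 282, 79.1], [13.5, 274, 77.8], [16.5, 267, 76.5], [19.5, 106, 73.7]]
plc_scene.npz 586 axial [-22.8  27.4] n [-17.7  19.5] zmax 88.8
[[-16.5, 4, 81.7], [-13.5, 10, 84.5], [-10.5, 15, 86.4], [-7.5, 21, 87.1], [-4.5, 23, 86.4], [-1.5, 29, 85.2], [1.5, 26, 84.1], [4.5, 28, 82.7], [7.5, 28, 80.8], [10.5, 28, 80.3], [13.5, 32, 78.6], [16.5, 39, 75.6], [19.5, 52, 70.5]]
[0.50687432 0.21375348 0.14833316] 9.85 [ 0.19459638  0.5429028   1.69768021  0.00301773  0.90563935 -1.54132068]
(array([-0.018, -0.003, -0.017]), array([-0.0003, -0.0009,  0.2504]))
```

Seated: axially centred within 0.5 mm, round on both walls, flat tilted 23° towards the +y wall, so it needs about 112° of roll. I'll do it as two 56° rolls by the ends. First turn the jaws onto the groove direction.

```bash

python3 -m inch '[[-1,[-0.018,0,0],[0,0,0.023]],[-1,[-0.018,0,0],[0,0,0.046]],[-1,[-0.018,0,0],[0,0,0.069]],[-1,[-0.018,0,0],[0,0,0.092]],[-1,[-0.018,0,0],[0,0,0.115]],[-1,[-0.018,0,0],[0,0,0.138]],[-1,[-0.018,0,0],[0,0,0.161]],[-1,[-0.018,0,0],[0,0,0.184]],[-1,[-0.018,0,0],[0,0,0.207]],[-1,[-0.018,0,0],[0,0,0.23]],[-1,[-0.018,0,0],[0,0,0.2504]],[-1,[-0.018,0,0],[0,0,0.2504]],[-1,[-0.018,0,0],[0,0,0.2504]]]'
cat >> h.py <<'E'
def grip(ax,tilt,off=.022,up=0):
    r=Y(9.2,tilt);return np.array(ax)+r.apply([0,0,off])+[0,0,up],r
A0=np.array([.5087,.2137,.0683])
E
python3 - <<'E'
from h import *
s=sense();p=np.array(s["tcp_pos"]);R0=R.from_quat(s["tool_rot"]);print(p,s["t"],s["q"])
print(delta(p,R0,*grip(A0,28,up=.04)));print(delta(p,R0,*grip(A0,28)))
E
```

```text
t: 11.15
tcp_pos: [0.5092, 0.2142, 0.1488]
tool_rot: [0.647, 0.762, -0.001, -0.002]
force: [0.5, 0.5, 0.4]
finger_gap: 1.0
[0.50923674 0.21419861 0.14882829] 11.15 [0.19454291 0.5443282  1.69232845 0.00304925 0.90829698 0.02916563]
(array([ 0.098, -0.004,  0.6  ]), array([-0.0006,  0.0774,  0.0003]))
(array([ 0.097, -0.002,  1.   ]), array([-0.0006,  0.0774,  0.0003]))
```

```bash

python3 -m inch '[[-1,[0.03,0,0.15],[0,0.02,0]],[-1,[0.06,0,0.3],[0,0.04,0]],[-1,[0.09,0,0.45],[0,0.06,0]],[-1,[0.098,0,0.6],[0,0.0774,0]],[-1,[0.098,0,0.6],[0,0.0774,0]],[-1,[0.098,0,0.6],[0,0.0774,0]]]'
python3 - <<'E'
from h import *
s=sense();p=np.array(s["tcp_pos"]);R0=R.from_quat(s["tool_rot"]);print(p,s["t"],s["q"])
print(delta(p,R0,*grip(A0,28)))
pp,_=snapshot("scene");cv2.imwrite("pics/g1.png",cv2.resize(pp[180:340,290:490],None,fx=4,fy=4))
E
```

```text
t: 11.75
tcp_pos: [0.5079, 0.2236, 0.0893]
tool_rot: [0.629, 0.739, 0.155, -0.185]
force: [0.1, -0.6, 0.3]
finger_gap: 0.999
[0.50791306 0.22361159 0.08930543] 11.75 [-0.04617801  0.6858023   1.78529479  0.63105202  0.88811279 -0.66476922]
(array([-0.186, -0.007,  0.359]), array([-0.0004,  0.0002, -0.0003]))
```

View pics/g1.png

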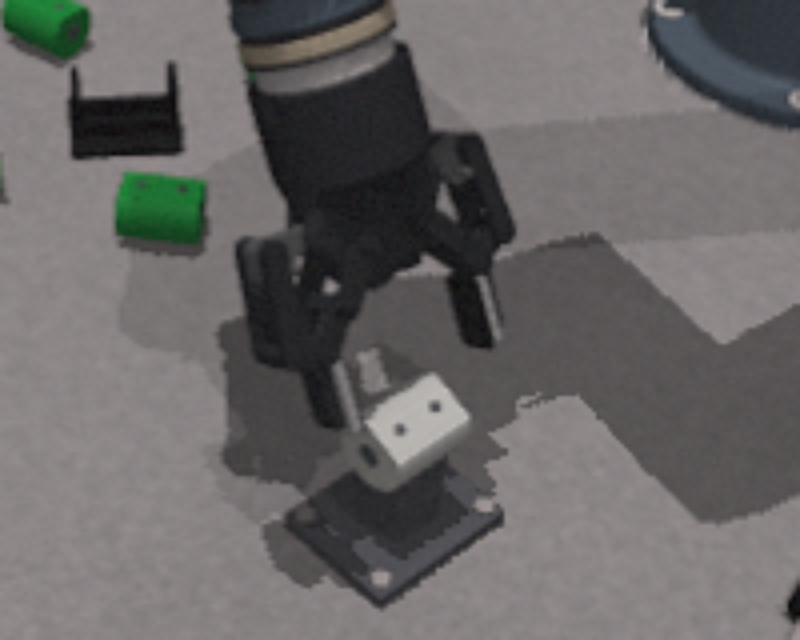

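The tool leans the right way, body on the −y side, with the fingers straddling the ends. Lowering and gripping.

```bash

python3 -m inch '[[-1,[-0.09,-0.007,0.18],[0,0,0]],[-1,[-0.186,-0.007,0.359],[0,0,0]],[-1,[-0.186,-0.007,0.359],[0,0,0]],[-1,[-0.186,-0.007,0.359],[0,0,0]],[-1,[-0.186,-0.007,0.359],[0,0,0]]]'
python3 - <<'E'
from h import *
s=sense();p=np.array(s["tcp_pos"]);R0=R.from_quat(s["tool_rot"]);print(p,s["t"],s["q"])
print(delta(p,R0,*grip(A0,28)))
pp,_=snapshot("scene");cv2.imwrite("pics/g2.png",cv2.resize(pp[220:340,310:470],None,fx=4,fy=4))
E
```

```text
t: 12.3
tcp_pos: [0.5079, 0.2251, 0.0508]
tool_rot: [0.628, 0.74, 0.157, -0.184]
force: [-1.6, 0.8, -0.2]
finger_gap: 1.001
[0.50787061 0.22509335 0.05076262] 12.3 [-0.04399973  0.75595574  1.79764252  0.67883641  0.82004833 -0.73573324]
(array([-0.018, -0.01 ,  0.012]), array([0.    , 0.0001, 0.0003]))
```

View pics/g2.png

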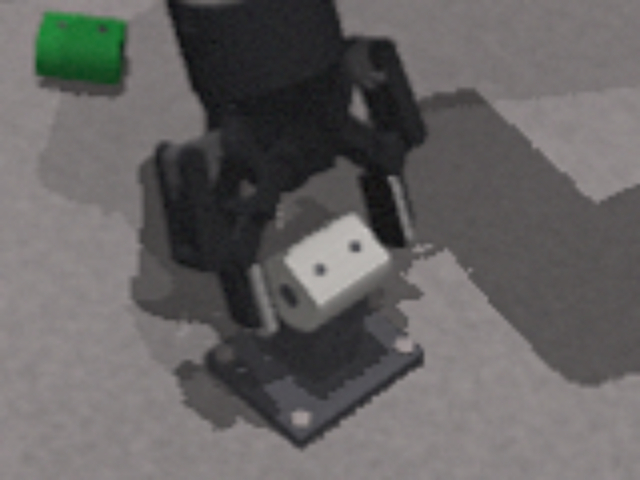

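```bash

python3 -m inch '[[-0.7,[-0.018,-0.01,0.012],[0,0,0]],[-0.4,[-0.018,-0.01,0.012],[0,0,0]],[-0.2,[-0.018,-0.01,0.012],[0,0,0]],[0,[-0.018,-0.01,0.012],[0,0,0]],[0.5,[-0.018,-0.01,0.012],[0,0,0]],[0.5,[-0.018,-0.01,0.012],[0,0,0]],[0.5,[-0.018,-0.01,0.012],[0,0,0]]]' 40
python3 - <<'E'
from h import *
s=sense();p=np.array(s["tcp_pos"]);R0=R.from_quat(s["tool_rot"]);print(p,s["t"],s["finger_gap"])
d=R0.apply([0,0,1]);print("tilt",np.degrees(np.arctan2(d[:2]@N,-d[2])))
print("up in tool (x .1 m per mm)",R0.inv().apply([0,0,.001])/.1)
# roll rows: lift 2mm then turn about grasp axis
g,_=grip(A0,28);
for k in range(0,8):
    f=-8*k;q=R.from_euler('y',f,degrees=True)
    sh=R0.inv().apply([0,0,.002])+q.apply([0,0,.022])-[0,0,.022]
    print(k,(sh/.1).round(3),round(f/360,4))
E
```

```text
t: 13.05
tcp_pos: [0.5066, 0.2231, 0.0477]
tool_rot: [0.629, 0.739, 0.156, -0.185]
force: [-1.9, -2.7, 5.8]
finger_gap: 0.583
[0.50664764 0.22309949 0.04774549] 13.05 0.5825295794183373
tilt 27.999914917556225
up in tool (x .1 m per mm) [ 4.69469898e-03 -1.03623888e-05 -8.82947870e-03]
0 [ 0.009 -0.    -0.018] 0.0
1 [-0.021 -0.    -0.02 ] -0.0222
2 [-0.051 -0.    -0.026] -0.0444
3 [-0.08  -0.    -0.037] -0.0667
4 [-0.107 -0.    -0.051] -0.0889
5 [-0.132 -0.    -0.069] -0.1111
6 [-0.154 -0.    -0.09 ] -0.1333
7 [-0.173 -0.    -0.115] -0.1556
```

Gripped by the ends (49.5 mm). Rolling 56° with a 2 mm ease-up.

```bash

python3 -m inch '[[0.5,[0.009,0,-0.018],[0,0,0]],[0.5,[-0.021,0,-0.02],[0,-0.0222,0]],[0.5,[-0.051,0,-0.026],[0,-0.0444,0]],[0.5,[-0.08,0,-0.037],[0,-0.0667,0]],[0.5,[-0.107,0,-0.051],[0,-0.0889,0]],[0.5,[-0.132,0,-0.069],[0,-0.1111,0]],[0.5,[-0.154,0,-0.09],[0,-0.1333,0]],[0.5,[-0.173,0,-0.115],[0,-0.1556,0]],[0.5,[-0.173,0,-0.115],[0,-0.1556,0]],[0.5,[-0.173,0,-0.115],[0,-0.1556,0]],[0.5,[-0.173,0,-0.115],[0,-0.1556,0]]]'
cat >> h.py <<'E'
def st():
    s=sense();p=np.array(s["tcp_pos"]);R0=R.from_quat(s["tool_rot"]);d=R0.apply([0,0,1])
    a=p-.022*d;print("t",s["t"],"tcp",p.round(4),"tilt",np.degrees(np.arctan2(d[:2]@N,-d[2])).round(1),"grasp rel groove [u,n,z]mm",((a[:2]-C)@U*1e3).round(1),((a[:2]-C)@N*1e3).round(1),(a[2]*1e3).round(1),"F",np.round(s["force"],1),"gap",round(float(s["finger_gap"]),3),"q",np.round(s["q"],2))
    return p,R0
E
python3 - <<'E'
from h import *
p,R0=st()
print("down 2mm:",R0.inv().apply([0,0,-.002])/.1)
pp,_=snapshot("scene");cv2.imwrite("pics/g3.png",cv2.resize(pp[220:340,310:470],None,fx=4,fy=4))
E
```

```text
t: 14.15
tcp_pos: [0.5095, 0.2029, 0.0493]
tool_rot: [0.629, 0.739, -0.157, 0.183]
force: [-0.3, -1.5, -0.2]
finger_gap: 0.579
t 14.15 tcp [0.5095 0.2029 0.0493] tilt -28.0 grasp rel groove [u,n,z]mm -0.9 -0.4 68.7 F [-0.3 -1.5 -0.2] gap 0.579 q [ 0.42  0.8   1.65 -0.6   0.93  0.68]
down 2mm: [9.3829576e-03 4.2229427e-05 1.7662342e-02]
```

View pics/g3.png

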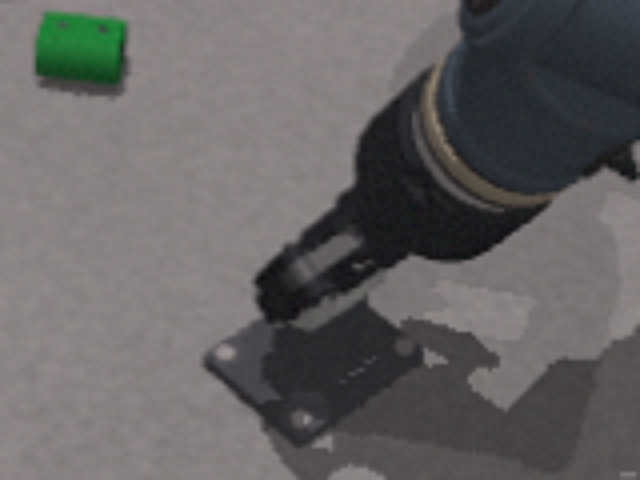

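Roll done (tilt −28°, axis on the groove). Lowering the 2 mm, releasing and opening wide.

```bash

python3 -m inch '[[0.5,[0.004,0,0.007],[0,0,0]],[0.5,[0.008,0,0.014],[0,0,0]],[0.5,[0.008,0,0.014],[0,0,0]],[0,[0.008,0,0.014],[0,0,0]],[-0.3,[0.008,0,0.014],[0,0,0]],[-0.5,[0.008,0,0.014],[0,0,0]],[-0.7,[0.008,0,0.014],[0,0,0]],[-1,[0.008,0,0.014],[0,0,0]],[-1,[0.008,0,0.014],[0,0,0]],[-1,[0.008,0,0.014],[0,0,0]]]'
python3 - <<'E'
from h import *
p,R0=st()
for n in ["wrist","scene"]:
    ci=camera_info(n);pp,d=snapshot(n);np.savez(f"r1_{n}.npz",p=pp,d=d,ci=np.array(ci,dtype=object))
    cv2.imwrite(f"pics/r1_{n}.png",pp if n=="wrist" else cv2.resize(pp[220:340,310:470],None,fx=4,fy=4))
E
```

```text
t: 15.2
tcp_pos: [0.5097, 0.2029, 0.0478]
tool_rot: [0.629, 0.739, -0.157, 0.184]
force: [0.3, -0.5, -0.0]
finger_gap: 1.003
t 15.2 tcp [0.5097 0.2029 0.0478] tilt -28.0 grasp rel groove [u,n,z]mm -0.7 -0.5 67.2 F [ 0.3 -0.5 -0. ] gap 1.003 q [ 0.42  0.8   1.65 -0.6   0.93  0.69]
```

View pics/r1_wrist.png

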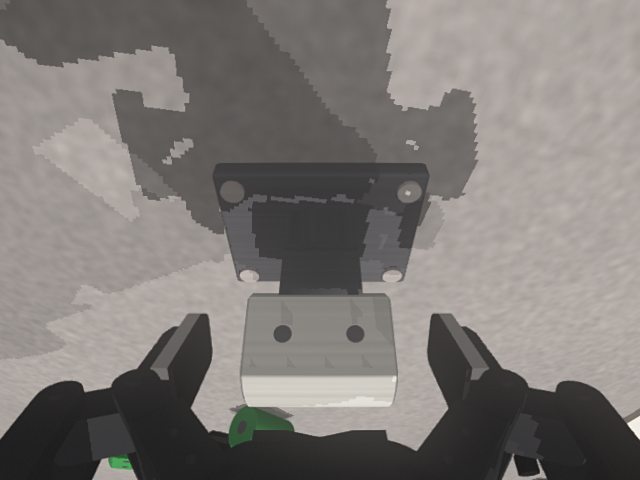

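View pics/r1_scene.png

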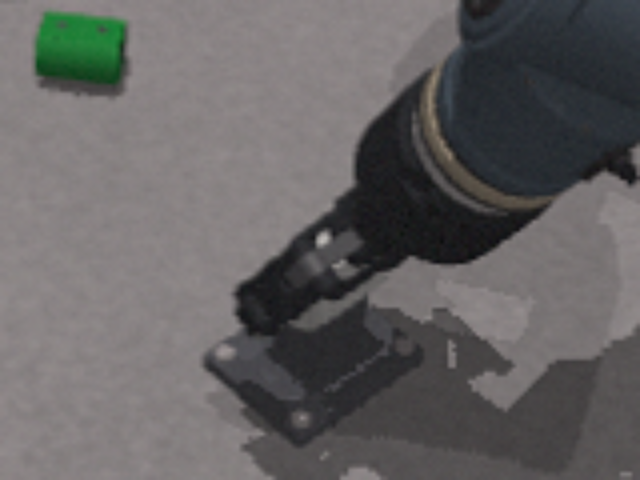

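The wrist view shows the barrel in the groove, with the flat facing the camera (dimples at (282,334) and (355,334)). Checking the flat's angle from depth.

```bash
cat >> h.py <<'E'
def flatfit(f,box):
    a=np.load(f,allow_pickle=True);ci=a["ci"].item();d=a["d"];x0,y0,x1,y1=box
    ys,xs=np.mgrid[y0:y1,x0:x1];uv=np.c_[xs.ravel(),ys.ravel()];uv=uv[d[uv[:,1],uv[:,0]]>0];Q=pts(ci,uv,d)
    m=np.median(Q,0);k=np.ones(len(Q),bool)
    for _ in range(5):
        c=Q[k].mean(0);v=np.linalg.svd(Q[k]-c,full_matrices=False)[2][2];r=abs((Q-c)@v);k=r<max(.001,2*np.median(r))
    if v@(np.array(ci["origin"])-c)<0:v=-v
    print(f,"inliers",k.mean().round(2),"normal angle from up towards +n:",np.degrees(np.arctan2(v[:2]@N,v[2])).round(1),"yaw leak",(v[:2]@U).round(3),"centre u,n,z mm",((c[:2]-C)@U*1e3).round(1),((c[:2]-C)@N*1e3).round(1),(c[2]*1e3).round(1))
    return v,c
E
python3 - <<'E'
from h import *
flatfit("r1_wrist.npz",(255,305,385,365))
p,R0=st()
# regrip pose at tilt +28 about the axis; rows
for k in range(0,8):
    f=8*k;q=R.from_euler('y',f,degrees=True)
    g,r=grip(A0,-28+f);print(delta(p,R0,g,r))
E
```

```text
r1_wrist.npz inliers 0.9 normal angle from up towards +n: 78.7 yaw leak 0.003 centre u,n,z mm 0.1 14.7 70.6
t 15.3 tcp [0.5097 0.2029 0.0478] tilt -28.0 grasp rel groove [u,n,z]mm -0.7 -0.5 67.2 F [0.1 0.4 0.3] gap 0.997 q [ 0.42  0.8   1.65 -0.6   0.93  0.69]
(array([-0.001,  0.007, -0.012]), array([-0.0002,  0.    ,  0.0001]))
(array([ 0.03 ,  0.007, -0.014]), array([-0.0002,  0.0223,  0.0001]))
(array([ 0.06 ,  0.007, -0.02 ]), array([-0.0002,  0.0445,  0.0001]))
(array([ 0.089,  0.007, -0.031]), array([-0.0002,  0.0667,  0.0001]))
(array([ 0.116,  0.007, -0.045]), array([-0.0002,  0.0889,  0.0001]))
(array([ 0.141,  0.007, -0.063]), array([-2.000e-04,  1.111e-01,  1.000e-04]))
(array([ 0.163,  0.007, -0.085]), array([-0.0002,  0.1334,  0.    ]))
(array([ 0.182,  0.007, -0.109]), array([-0.0003,  0.1556,  0.    ]))
```

The flat is at 78.7° (23+56, as expected), so 56° remains. With the jaws open, swing back to +28° about the axis and regrip.

```bash

python3 -m inch '[[-1,[0.03,0.007,-0.014],[0,0.0223,0]],[-1,[0.06,0.007,-0.02],[0,0.0445,0]],[-1,[0.089,0.007,-0.031],[0,0.0667,0]],[-1,[0.116,0.007,-0.045],[0,0.0889,0]],[-1,[0.141,0.007,-0.063],[0,0.1111,0]],[-1,[0.163,0.007,-0.085],[0,0.1334,0]],[-1,[0.182,0.007,-0.109],[0,0.1556,0]],[-1,[0.182,0.007,-0.109],[0,0.1556,0]],[-1,[0.182,0.007,-0.109],[0,0.1556,0]],[-1,[0.182,0.007,-0.109],[0,0.1556,0]]]'
python3 - <<'E'
from h import *
p,R0=st();print(delta(p,R0,*grip(A0,28)))
for n in ["scene"]:
    ci=camera_info(n);pp,d=snapshot(n);cv2.imwrite(f"pics/r2_{n}.png",cv2.resize(pp[220:340,310:470],None,fx=4,fy=4));np.savez(f"r2_{n}.npz",p=pp,d=d,ci=np.array(ci,dtype=object))
E
```

```text
t: 16.3
tcp_pos: [0.5065, 0.2244, 0.049]
tool_rot: [0.629, 0.739, 0.155, -0.184]
force: [0.1, 0.4, 0.3]
finger_gap: 1.004
t 16.3 tcp [0.5065 0.2244 0.049 ] tilt 27.9 grasp rel groove [u,n,z]mm -0.4 0.6 68.4 F [0.1 0.4 0.3] gap 1.004 q [-0.04  0.76  1.8   0.68  0.82 -0.74]
(array([-0.005,  0.004, -0.002]), array([-0.0004,  0.0003,  0.    ]))
```

View pics/r2_scene.png

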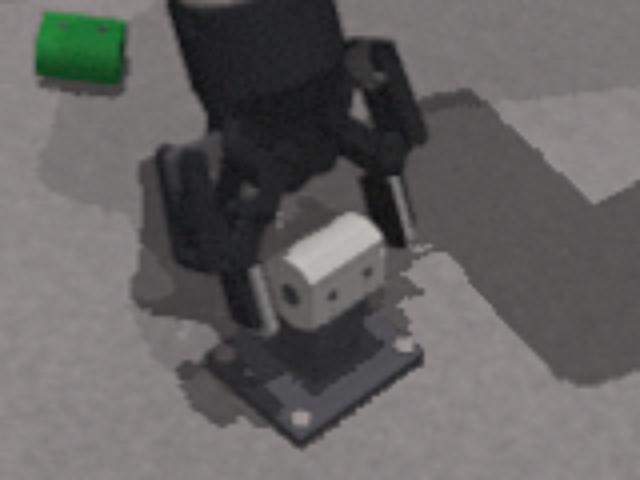

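The flat now faces sideways, as intended. Gripping again and rolling the remaining 56°.

```bash

python3 -m inch '[[-0.7,[-0.005,0.004,0],[0,0,0]],[-0.4,[-0.005,0.004,0],[0,0,0]],[-0.2,[-0.005,0.004,0],[0,0,0]],[0,[-0.005,0.004,0],[0,0,0]],[0.5,[-0.005,0.004,0],[0,0,0]],[0.5,[-0.005,0.004,0],[0,0,0]],[0.5,[-0.005,0.004,0],[0,0,0]]]' 40
python3 -c "
from h import *
st()"
python3 -m inch '[[0.5,[0.009,0,-0.018],[0,0,0]],[0.5,[-0.021,0,-0.02],[0,-0.0222,0]],[0.5,[-0.051,0,-0.026],[0,-0.0444,0]],[0.5,[-0.08,0,-0.037],[0,-0.0667,0]],[0.5,[-0.107,0,-0.051],[0,-0.0889,0]],[0.5,[-0.132,0,-0.069],[0,-0.1111,0]],[0.5,[-0.154,0,-0.09],[0,-0.1333,0]],[0.5,[-0.173,0,-0.115],[0,-0.1556,0]],[0.5,[-0.173,0,-0.115],[0,-0.1556,0]],[0.5,[-0.173,0,-0.115],[0,-0.1556,0]],[0.5,[-0.173,0,-0.115],[0,-0.1556,0]]]'
python3 - <<'E'
from h import *
p,R0=st()
a=np.array([*(N*.0035),-.0055]);print((R0.inv().apply(a)/.1).round(4))
E
```

```text
t: 17.05
tcp_pos: [0.5073, 0.2241, 0.0491]
tool_rot: [0.629, 0.739, 0.156, -0.185]
force: [0.5, 4.7, 3.1]
finger_gap: 0.581
t 17.05 tcp [0.5073 0.2241 0.0491] tilt 28.1 grasp rel groove [u,n,z]mm 0.3 0.1 68.5 F [0.5 4.7 3.1] gap 0.581 q [-0.05  0.76  1.8   0.68  0.82 -0.74]
t: 18.15
tcp_pos: [0.5109, 0.2021, 0.0507]
tool_rot: [0.629, 0.739, -0.157, 0.183]
force: [-0.0, 0.0, -1.1]
finger_gap: 0.58
t 18.15 tcp [0.5109 0.2021 0.0507] tilt -27.9 grasp rel groove [u,n,z]mm 0.3 -1.5 70.2 F [-0.   0.  -1.1] gap 0.58 q [ 0.42  0.8   1.65 -0.6   0.93  0.68]
[0.0567 0.0001 0.0322]
```

Barrel axis is now about 1.6 mm to −y and 1.7 mm high, and the flat should face the +y wall. Easing it down along that wall's normal to near flush, watching the force before release.

```bash

python3 -m inch '[[0.5,[0.02,0,0.007],[0,0,0]],[0.5,[0.04,0,0.014],[0,0,0]],[0.5,[0.062,0,0.02],[0,0,0]],[0.5,[0.062,0,0.02],[0,0,0]],[0.5,[0.062,0,0.02],[0,0,0]]]'
python3 -c "
from h import *
st()"
```

```text
t: 18.65
tcp_pos: [0.5104, 0.2066, 0.0466]
tool_rot: [0.628, 0.739, -0.158, 0.184]
force: [0.6, -4.6, 2.4]
finger_gap: 0.582
t 18.65 tcp [0.5104 0.2066 0.0466] tilt -28.1 grasp rel groove [u,n,z]mm 0.6 3.1 66.0 F [ 0.6 -4.6  2.4] gap 0.582 q [ 0.43  0.8   1.64 -0.6   0.93  0.69]
```

Flush contact on the +y wall (reaction −y and up, about 5 N). Releasing.

```bash

python3 -m inch '[[0.2,[0,0,0],[0,0,0]],[0,[0,0,0],[0,0,0]],[-0.2,[0,0,0],[0,0,0]],[-0.4,[0,0,0],[0,0,0]],[-0.6,[0,0,0],[0,0,0]],[-0.8,[0,0,0],[0,0,0]],[-1,[0,0,0],[0,0,0]],[-1,[0,0,0],[0,0,0]],[-1,[0,0,0],[0,0,0]]]'
python3 - <<'E'
from h import *
p,R0=st();print("up 90:",R0.inv().apply([0,0,.09])/.1)
ci=camera_info("wrist");pp,d=snapshot("wrist");cv2.imwrite("pics/r3.png",pp);np.savez("r3_wrist.npz",p=pp,d=d,ci=np.array(ci,dtype=object))
E
```

```text
t: 19.55
tcp_pos: [0.5101, 0.2077, 0.046]
tool_rot: [0.629, 0.739, -0.157, 0.184]
force: [-0.2, 0.1, -0.6]
finger_gap: 0.999
t 19.55 tcp [0.5101 0.2077 0.046 ] tilt -28.0 grasp rel groove [u,n,z]mm 0.4 4.2 65.5 F [-0.2  0.1 -0.6] gap 0.999 q [ 0.43  0.81  1.64 -0.6   0.93  0.69]
up 90: [-0.42266463 -0.00126163 -0.79457726]
```

View pics/r3.png

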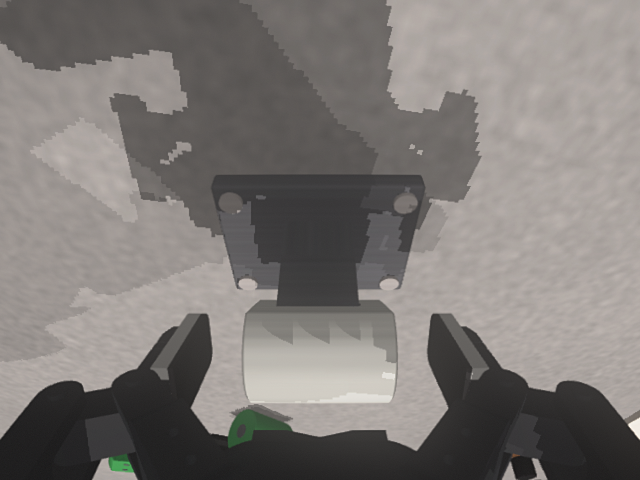

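The released barrel shows only its round (243–397, 300–405) and the flat is underneath. Retreating straight up to check height and offset.

```bash

python3 -m inch '[[-1,[-0.1,0,-0.19],[0,0,0]],[-1,[-0.21,0,-0.4],[0,0,0]],[-1,[-0.32,0,-0.6],[0,0,0]],[-1,[-0.42,0,-0.79],[0,0,0]],[-1,[-0.42,0,-0.79],[0,0.02,0]],[-1,[-0.42,0,-0.79],[0,0.04,0]],[-1,[-0.42,0,-0.79],[0,0.06,0]],[-1,[-0.42,0,-0.79],[0,0.0778,0]],[-1,[-0.42,0,-0.79],[0,0.0778,0]],[-1,[-0.42,0,-0.79],[0,0.0778,0]]]'
python3 - <<'E'
from h import *
st()
for n in ["wrist","scene","side"]:
    ci=camera_info(n);pp,d=snapshot(n);np.savez(f"f_{n}.npz",p=pp,d=d,ci=np.array(ci,dtype=object))
    cv2.imwrite(f"pics/f_{n}.png",pp if n!="scene" else cv2.resize(pp[220:340,310:470],None,fx=4,fy=4))
for n in ["wrist","scene"]: print(meas(f"f_{n}.npz",.05)[3])
t,n,z,_=meas("f_wrist.npz",.05)
q=(z>70);Am=np.c_[2*n[q],2*z[q],np.ones(q.sum())];s=np.linalg.lstsq(Am,n[q]**2+z[q]**2,rcond=None)[0];print("circle n,z,r",s[:2],np.sqrt(s[2]+s[0]**2+s[1]**2))
from scipy.optimize import least_squares
print("r=20 fit",least_squares(lambda c:np.hypot(n[q]-c[0],z[q]-c[1])-20,[0,65],loss='soft_l1').x)
E
```

```text
t: 20.6
tcp_pos: [0.5102, 0.207, 0.1356]
tool_rot: [0.649, 0.761, -0.001, 0.0]
force: [0.3, -0.1, -0.0]
finger_gap: 1.001
t 20.6 tcp [0.5102 0.207  0.1356] tilt -0.1 grasp rel groove [u,n,z]mm 0.5 -6.9 157.6 F [ 0.3 -0.1 -0. ] gap 1.001 q [ 0.18  0.56  1.71 -0.    0.87  0.03]
f_wrist.npz 6125 axial [-23.3  25.5] n [-13.4  23.5] zmax 86.2
[[-13.5, 98, 75.0], [-10.5, 180, 78.3], [-7.5, 237, 80.6], [-4.5, 285, 82.3], [-1.5, 296, 83.3], [1.5, 342, 83.9], [4.5, 344, 83.9], [7.5, 371, 83.6], [10.5, 403, 82.7], [13.5, 415, 81.3], [16.5, 439, 79.0], [19.5, 460, 75.9], [22.5, 572, 69.5]]
f_scene.npz 580 axial [-21.7  27.8] n [-13.7  22.7] zmax 87.1
[[-10.5, 12, 80.2], [-7.5, 13, 82.4], [-4.5, 17, 83.6], [-1.5, 16, 84.5], [1.5, 23, 84.8], [4.5, 23, 84.6], [7.5, 25, 84.0], [10.5, 30, 82.9], [13.5, 26, 81.7], [16.5, 31, 79.2], [19.5, 48, 75.6], [22.5, 48, 68.4]]
f_wrist.npz 6125 axial [-23.3  25.5] n [-13.4  23.5] zmax 86.2
circle n,z,r [ 3.60854856 64.57223263] 19.46762246940385
r=20 fit [ 3.49012885 63.94773286]
```

View pics/f_wrist.png

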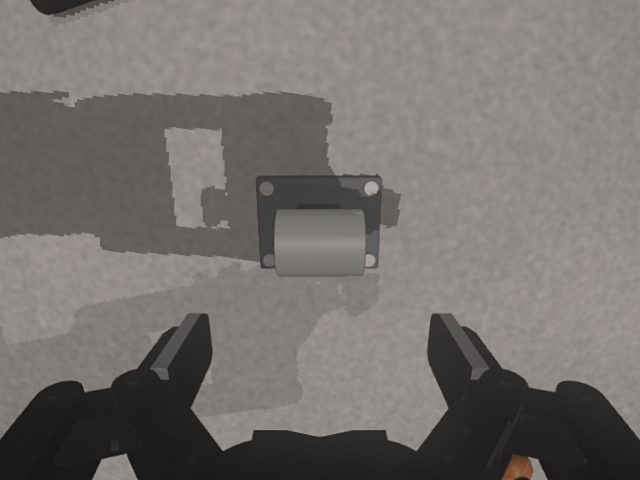

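View pics/f_scene.png

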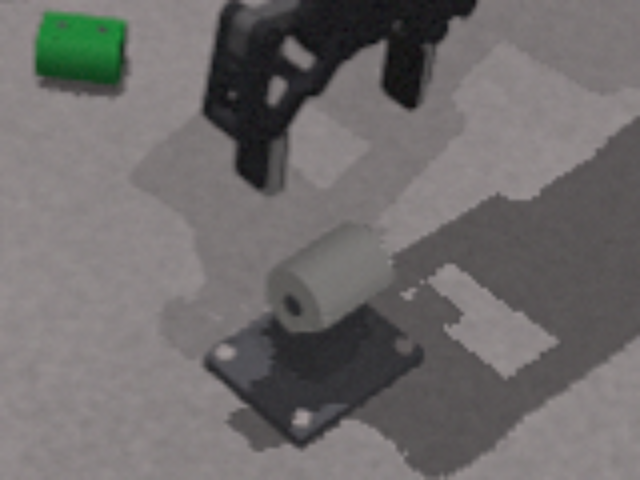

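Axis at +3.5 mm, height 64.0–64.6 mm; a flush flat gives 3.5 and 64.7, a round rest 0 and 68.3. It is centred to about 1 mm. A last look at the bystanders.

View pics/f_side.png

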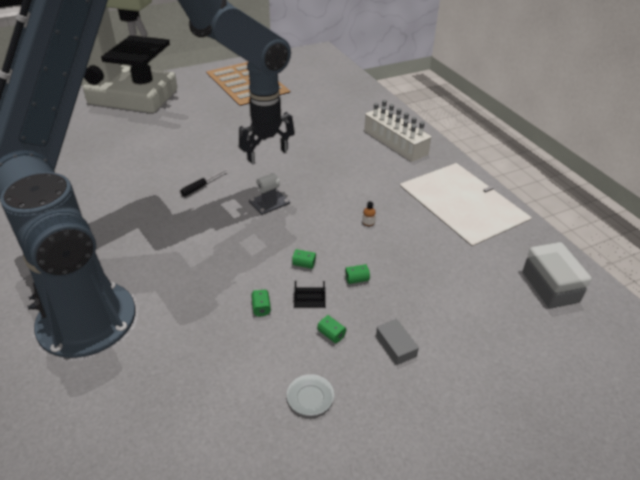

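```bash
python3 -c "
from station import sign_off
print(sign_off())"
```

```text
the job is handed in; nothing more can be done
None
```

The aluminium barrel is in the V-block groove with its flat flush on the +y wall, and I've handed the job in at about 21 s. I took it from the rest across its diameter and laid it in the groove. I then rolled it by its ends in two 56° turns, regripping in between.

- **Seating:** after release the axis measured 3.5 mm towards the +y wall and 64.0–64.6 mm high; flush should give 3.5 and 64.7. The heights came from two fits to the same depth data, which differed by 0.6 mm. I inferred the flat's final angle from these figures and the earlier 78.7° reading, because the flat is hidden underneath.
- **Centring:** the barrel is about 1 mm off centre along the groove.
- **Surroundings:** in the last side view the bottle, slide box, driver, dish and green barrels look to be where they started, judged by eye. The gripper was open and clear, and the largest force I read was about 6 N.
- **Disagreements:** the measured tool position was off target by up to about 3–4 mm after some moves. I corrected that from the readings before gripping or placing. The scene camera's depth read about 1 mm higher than the wrist camera's, within the stated calibration.

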